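# Prove a supply terminal dead with the sprung tester pen

## Task

The power supply has been taken out of service and must be proved dead before anyone works on it. First push its half-open hinged terminal guard right back until it stands upright or leans back, then take the tester pen out of its leaning stand and hold it upright on the end terminal screw, the one next to the small round trimmer, pressing gently so that the sprung tip is about half way in; touch no other screw with the pen, and leave the hand tools and the small carton where they lie. Finish while still holding the pen there so the reading can settle.

Things in the scene. Friction and masses are not known exactly. Their poses are not given: they have to be found in the camera images.
- supply: Flat power supply, bare metal case with rows of vent holes, 160 x 100 x 40 mm, fixed. Origin under its centre, z up, +x to its plain rear. The front 25 mm (-x end, towards the robot) is a step with a black strip of five screws in a row along y, 13 mm apart, with 2 mm ribs between them that stand 5 mm above the screw heads (33 mm above the bench). The 40 mm high case begins at x = -0.055.
- end_screw_top (a point): Top centre of the end screw (steel, head 9 mm across, top 28 mm above the bench), at the left end of the row seen from the robot, next to the small white round trimmer on a grey block; at x = -0.068, y = 0.0195 of the supply. Its bay is 11 mm wide between ribs. This is the screw to test.
- end_screw: The same end screw; its origin is the supply's origin.
- other_screws: The other four screws of the row, 13, 26, 39 and 52 mm from the end screw towards the supply's -y; not to be touched with the pen. Its origin is the supply's origin.
- guard (a joint): Hinge of the translucent guard over the screws, 70 mm wide, 34 mm from hinge to free edge, 2 mm thick, its free edge a round bead 6 mm thick. 0 = closed, level; 1.57 = upright; 1.85 = stop, leaning back. Starts at 0.7 to 1.1; stays where it is left; turns with about 0.5 N at the bead. Push the bead from the front up and back along its arc: a push straight back can jam.
- guard_hinge (a point): Middle of the guard's hinge line, 57.5 mm in front of the supply's origin, 40.5 mm above the bench; the line runs along the supply's y.
- guard_edge (a point): Middle of the guard's free edge (centre of its bead), 34 mm from the hinge.
- tester: Tester pen, grey plastic. Origin at the end of its nose, z along the pen to its handle end. Nose 14 mm across to z = 48 mm (tapered over its first 12 mm), black collar 21 mm across to 53 mm, round handle 16 mm across to 130 mm, end cap to 136 mm. 40 to 65 g. Grip the handle about 92 mm from the origin. Starts nose down in the stand, collar on the tube's rim, leaning up to 6 degrees more than the tube.
- tester_tip (a joint): How far the sprung brass tip (4 mm across, sticking 12 mm out of the nose) is pushed in: 0 = fully out, 0.010 = right home. Its spring gives 0.9 N at 0 and 0.3 N more per mm (2.4 N half way).
- tip_end (a point): The end of the sprung tip: on the pen's axis, 12 mm beyond its nose (z = -0.012 of the tester) while the tip is fully out.
- pen_stand: Fixed stand: dark steel base 100 x 72 mm, 11 mm high, with an aluminium tube, 25 mm outside, 16 mm inside, leaning 25 degrees from upright towards the stand's -x (roughly to the robot's left, towards the supply). Its rim is centred 70 mm straight above the stand's origin, which lies on the bench. Draw the pen out along its own axis; 62 mm frees the tip.
- side_cutters: Side cutters, 113 x 51 x 11 mm, lying loose; origin under their middle. Leave alone.
- screwdriver: Small screwdriver, 156 mm long, 17 mm thick, lying loose; origin under its middle. Leave alone.
- fuse_carton: Small flat carton, 62 x 40 x 16 mm, lying loose; origin under its middle. Leave alone.
Mind the look-alikes: they are no part of the job. What is meant by the supply is not red, and is the larger of those in its own colour.

How it is judged (in metres and radians):
On the way, in this order (a step that is already met when the one before it is completed fails the run):
1. the guard is pushed back (at least upright) (value of joint guard above 1.45 rad), for 0.2 s.
2. the pen is drawn out of its stand by the gripper (height (world z) of tip_end above 0.075 m and contact force between the fingers and tester above 1 N and contact force between tester and pen_stand below 0.1 N), for 0.2 s.
At the end, for the whole second after the job is handed in: Guard joint above 1.45 rad; the gripper still holds the pen; the pen is upright within about 10 degrees (0.17 rad), at rest, touching the end screw within 4.5 mm of its centre with 0.5 to 6 N, the sprung tip 2 to 8.5 mm in; the pen is clear of its stand (value of joint guard above 1.45 rad and horizontal distance between tip_end and end_screw_top below 0.0045 m and contact force between tester and end_screw between 0.5 and 6 N and value of joint tester_tip between 0.002 and 0.0085 m and angle between tester's own z axis and vertical below 0.17 rad and contact force between the fingers and tester above 1 N and contact force between tester and pen_stand below 0.2 N and linear speed of tester below 0.02 m/s); the arm keeps its last pose, push and grip.
It fails at once if the pen touches one of the other screws (contact force between tester and other_screws above 0.3 N).
It fails at once if the pen is pressed hard on the end screw (over 15 N) (contact force between tester and end_screw above 15 N).
It fails at once if a hand tool or the carton is moved more than 30 mm (distance of any of side_cutters, screwdriver, fuse_carton from where it was at the start of the episode above 0.03 m).
It also fails if it takes over 53 s, if anything falls off the work surface, if the arm or the gripper's body presses on something with over 40 N, if the wrist force passes 120 N, or if a joint passes its speed limit or range.

## Robot

A 6-joint arm with a two-finger parallel gripper is mounted at the origin on a cart in front of the work surface, level with it; the furniture and walls round the work are solid. World frame = base frame: x ahead of the robot, y to its left, z up, the work surface at z = 0. Lengths are in mm, angles in rad, forces in N, time in s.
With the tool pointing down it reaches from about 350 to 875 mm from the base axis. Payload 4.2 kg.
Tool frame: the origin (TCP) lies between the finger pads; the fingertips stand 25 mm ahead of it and the grasp point (between the pads) lies 6 mm ahead of it; z points along the fingers, y is the line along which they close (so a half turn about z gives the same grasp; the last joint's range is limited). The gripper opens to 85 mm and grips with 20 to 120 N. Pads are 22 mm wide; open, the fingers measure 114 mm over their backs; the gripper's body (76 mm by 85 mm) begins 54 mm behind the grasp point. The pads swing forward as they close: fully open they stand 13 mm farther back than shut.
Start: joints at [-1.046, 0.385, 0.008, 0, -1.194, -0.259], TCP at [164.192, -603.026, 256.312] pointing down, gripper open.
Joint ranges: [-3.14, 3.14], [-1.21, 2.06], [-1.07, 1.41], [-3.16, 2.05], [-2.99, -0.16], [-3.1, 3.1]. Speed limits (rad/s): [2.79, 2.79, 3.14, 3.14, 3.14, 3.14].

## Interface

Orientations are given as a unit quaternion [x, y, z, w].
In Python, from bench import read_state, get_image, job_done gives the robot as it stands.
- The arm moves only by the tool play_rows, never from a script. Its argument "series" is a list of rows, each a list of 6 numbers: the shift along the world's x, y, z in mm, then the turn, a rotation vector about the world's x, y, z in units of 6 degrees (1.0 is 6 degrees). A call has 1 to 20 rows; each row shifts and turns the commanded pose from where the row before left it; what a row does not reach is not made up. A row lasts 1/12 s, in which the tool goes at most 41.7 mm and 7.16 degrees, less where a joint would pass 70% of its speed; a pose out of reach is approached as far as the arm can. A call is refused whole if a number of a shift passes 41.7 or a number of a turn 1, either way. A call with a gripper value outside its range is refused whole. "gripper" is the opening, from 0 (shut) to 1 (fully open), set as the call begins (left out, the last holds). The fingers move at their own pace and stop on an object; the grip force is fixed at half the most. Time passes only in rows, so rows that do not move let the fingers close. It gives the time, the measured TCP pose, the force, the opening and the grip force at its end, in the units of the state.
- read_state(): the state, without advancing time (a new reading comes with each control period).
- get_image(name): name is "side" or "top" or "wrist"; returns a dict with "image" (420x560x3 uint8, red, green, blue), "fx", "fy", "cx", "cy" (pixels), "eye" and "rotation" of the camera in the world. Camera axes: x right, y down, z forward; pixel columns grow to the right and rows downward; lengths in mm; the calibration is good to about 2 mm. A picture is of the moment at which its call begins. There is no depth.
- job_done(): hands the job in; it is judged then, once.
The state is a dict: "clock": time; "joints": joint angles; "joint_vel": joint speeds; "joint_efforts": joint torques, N m; "position": TCP position; "ee_rot": TCP orientation; "contact_force": force on the tool from outside, world axes, zero at the start; "wrist_torque": the same for the moment, N m; "gripper_width": finger opening in mm; "grasp_force": force on a finger pad.
Only numpy, scipy, OpenCV 4.12 (cv2) and the standard library are available. Lean on these libraries where they do the work, as an engineer would, in place of code of your own. Each camera call takes 0.05 s, during which the arm holds its last target. There are 200 camera calls.

## Working session

There is one attempt and no reset: what is moved stays moved. The work goes in short steps, Python scripts to look and compute and a tool call to move; the robot and the scene stay as the last step left them, time stands still between calls to the robot, and variables do not carry over. Pictures are saved under pics/ and viewed, at most 13 in all, crops included, and the job is handed in when it is done.

Besides the shell and the picture viewer there is one more tool, called after ">>>" in YAML: its name, and indented under it one key for each argument. play_rows: Moves the arm, as the interface text tells. Its arguments: {"type":"object","properties":{"series":{"type":"array","items":{"type":"array","items":{"type":"number"}}},"gripper":{"type":"number"}},"required":["series"]}

```bash
mkdir -p pics; ls
cat > h.py <<'E'
import numpy as np, cv2
from bench import read_state, get_image, job_done
def snap(n,f):
    d=get_image(n); cv2.imwrite('pics/'+f+'.png',cv2.cvtColor(np.asarray(d['image']),cv2.COLOR_RGB2BGR))
    np.savez('pics/'+f+'.npz',**{k:np.asarray(v) for k,v in d.items()}); return d
def load(f): return dict(np.load('pics/'+f+'.npz'))
def ray(d,u,v):
    r=np.array([(u-d['cx'])/d['fx'],(v-d['cy'])/d['fy'],1.]); r=np.asarray(d['rotation'])@r
    return np.asarray(d['eye'],float),r/np.linalg.norm(r)
def onz(d,u,v,z):
    e,r=ray(d,u,v); return e+r*(z-e[2])/r[2]
def proj(d,p):
    c=np.asarray(d['rotation']).T@(np.asarray(p,float)-d['eye']); return np.array([d['fx']*c[0]/c[2]+d['cx'],d['fy']*c[1]/c[2]+d['cy']])
def tri(d1,p1,d2,p2):
    a,r=ray(d1,*p1);b,s=ray(d2,*p2); t=np.linalg.lstsq(np.c_[r,-s],b-a,rcond=None)[0]
    x,y=a+r*t[0],b+s*t[1]; return (x+y)/2,np.linalg.norm(x-y)
E
python3 - <<'E'
from h import *
a=snap('top','top0');b=snap('side','side0')
for d in(a,b): print(d['fx'],d['cx'],d['cy'],d['eye'],np.round(d['rotation'],3).tolist())
s=read_state();print(s['clock'],s['position'],s['ee_rot'],s['contact_force'])
E
```

```text
pics
430.74324927917223 278.114872571583 213.17480337151284 [ 295.19511406  181.08610776 1281.85519833] [0.71, -0.698, 0.064, -0.067]
471.1488241495956 273.5999375838372 214.01102527246877 [  -68.26656588 -1072.72342378   873.93409545] [0.841, -0.206, 0.109, -0.488]
0.1 [ 164.05870996 -602.61120451  255.34200094] [-1.32435700e-01  9.91191119e-01  9.56365522e-04 -1.92003026e-04] [ 0.46842329 -0.62690355 -0.9869744 ]
```

View pics/top0.png

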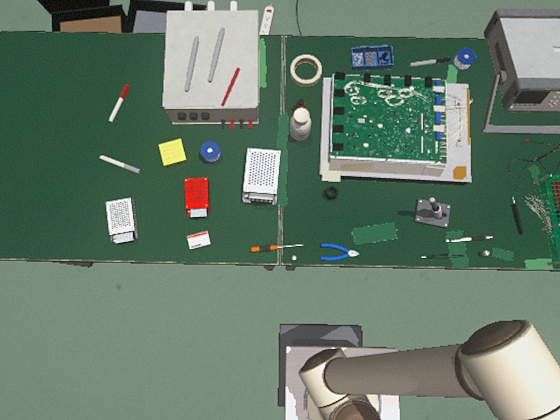

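View pics/side0.png

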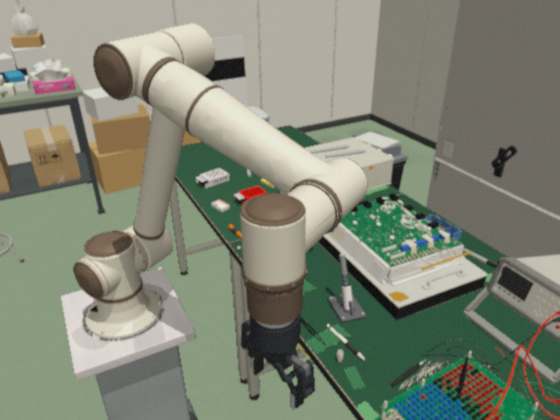

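Top view: the silver candidates are (262,175), about 54 px long, and (121,219), about 42 px. There is also a red one at (197,197). The one meant is (262,175), because it is the larger of the silver pair. Pen and stand are at (434,212). In the side view the pen is at (346,275), and the arm hides the supply.

Run:
```python
s=open('h.py').read().replace("import numpy as np, cv2","import numpy as np, cv2\nfrom scipy.spatial.transform import Rotation as R").replace("np.asarray(d['rotation'])","R.from_quat(d['rotation']).as_matrix()")
open('h.py','w').write(s)
from h import *
d=load('top0')
for n,p,z in [('supply',(262,175),40),('front',(260,203),30),('rear',(265,149),40),('standbase',(433,213),11),('pen',(434,202),150),('carton',(199,240),16),('driver',(275,247),8),('cut',(340,252),5)]: print(n,onz(d,*p,z).round())
im=cv2.imread('pics/top0.png')
a=cv2.resize(im[140:220,230:300],None,fx=6,fy=6,interpolation=2)
b=cv2.resize(im[185:235,400:463],None,fx=6,fy=6,interpolation=2)
b=cv2.copyMakeBorder(b,0,a.shape[0]-b.shape[0],0,0,0)
cv2.imwrite('pics/crop1.png',np.hstack([a,b]))
```

```text
supply [643. 238.  40.]
front [560. 242.  30.]
rear [725. 231.  40.]
standbase [ 543. -277.   11.]
pen [ 546. -231.  150.]
carton [448. 420.  16.]
driver [432. 195.   8.]
cut [421.   2.   5.]
```

View pics/crop1.png

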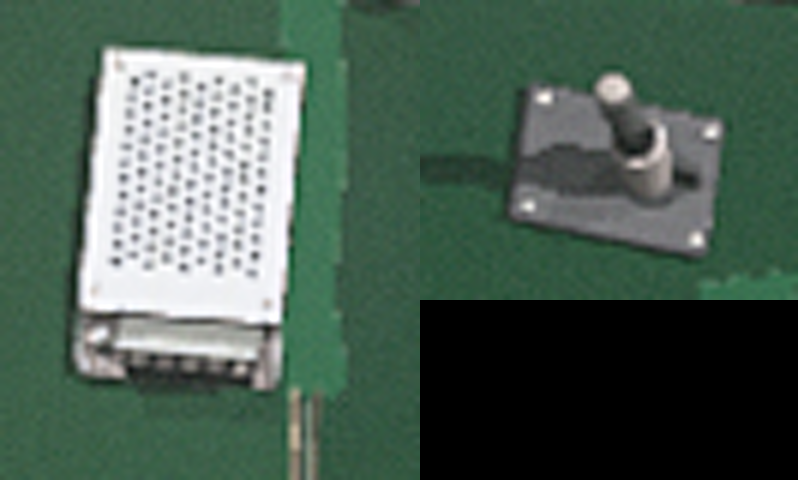

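Confirmed: the crop shows the large silver supply with the trimmer at its front left (crop 98,335) and the screw strip running right from it. The pen's cap is at crop (612,85), full image (432,199). Next I'll move toward the pen for a wrist view.

>>> play_rows:
  series:
    - [20,26,7,0,0,0]
    - [22,28,7,0,0,0]
    - [22,28,7,0,0,0]
    - [22,28,7,0,0,0]
    - [22,28,7,0,0,0]
    - [22,28,7,0,0,0]
    - [22,28,7,0,0,0]
    - [22,28,7,0,0,0]
    - [22,28,7,0,0,0]
    - [22,28,7,0,0,0]
    - [22,28,7,0,0,0]
    - [15,20,5,0,0,0]
    - [0,0,0,0,0,0]
    - [0,0,0,0,0,0]
  gripper: 1

```text
clock: 1.27
position: [419.8, -275.9, 338.1]
ee_rot: [-0.134, 0.991, 0.0, -0.0]
contact_force: [-0.5, -0.3, -0.0]
gripper_width: 85.7
grasp_force: 0.0
```

Run:
```python
from h import *
d=snap('wrist','w1');s=snap('side','side1')
st=read_state();print(st['clock'],st['position'],st['ee_rot'],d['eye'],R.from_quat(d['rotation']).as_matrix().round(2).tolist(),d['fx'])
print(proj(d,(546,-231,150)),proj(d,(543,-277,11)))
im=np.hstack([cv2.resize(cv2.imread('pics/%s.png'%f),(400,300)) for f in('w1','side1')])
cv2.imwrite('pics/v1.png',im)
```

```text
1.3667 [ 418.68370318 -277.10672124  337.76141951] [-1.32400667e-01  9.91196062e-01  3.32787294e-04 -5.64605861e-04] [ 357.30514766 -292.57243315  455.82668428] [[-0.26, 0.93, 0.25], [0.96, 0.26, 0.07], [-0.0, 0.26, -0.97]] 309.6270828920375
[290.7286973  312.44100215] [260.15356177 252.1844211 ]
```

View pics/v1.png

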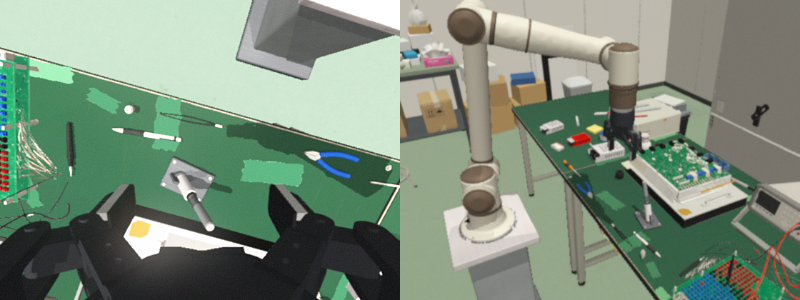

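The wrist view (half scale) shows the pen cap at (209,227) and the stand base at (187,172). The side view shows the pen and the supply. Next: go over to the supply for a close view.

>>> play_rows:
  series:
    - [4,25,-2,0,0,-0.2]
    - [6,33,-5,0,0,-0.25]
    - [6,33,-7,0,0,-0.25]
    - [6,33,-8,0,0,-0.25]
    - [6,33,-8,0,0,-0.25]
    - [6,33,-8,0,0,-0.25]
    - [6,33,-8,0,0,-0.25]
    - [6,33,-8,0,0,-0.25]
    - [6,33,-8,0,0,-0.25]
    - [6,33,-8,0,0,-0.25]
    - [6,33,-8,0,0,-0.25]
    - [6,33,-8,0,0,-0.25]
    - [6,33,-8,0,0,-0.25]
    - [6,33,-8,0,0,-0.2]
    - [6,33,-8,0,0,0]
    - [3,15,-3,0,0,0]
    - [0,0,0,0,0,0]
    - [0,0,0,0,0,0]
  gripper: 0

```text
clock: 2.87
position: [510.2, 224.2, 224.5]
ee_rot: [0.045, 0.999, -0.001, -0.001]
contact_force: [0.3, -0.1, 0.5]
gripper_width: -0.1
grasp_force: 0.0
```

Run:
```python
from h import *
d=snap('wrist','w2');s=snap('side','side2')
st=read_state();print(st['clock'],st['position'],st['ee_rot'])
t=load('top0')
C=[onz(t,*p,40)[:2] for p in((247.5,147.8),(280.8,150.8),(275.8,194.2),(243.3,192))]
print(np.round(C)); m=(C[0]+C[1]-C[2]-C[3]);print(np.degrees(np.arctan2(m[1],m[0])))
w=cv2.resize(cv2.imread('pics/w2.png')[60:340,100:500],None,fx=2,fy=2,interpolation=2)
cv2.imwrite('pics/v2.png',w)
```

```text
2.9667 [510.20308832 223.40909767 225.45274913] [ 4.59700050e-02  9.98942789e-01 -1.89888597e-04 -1.64527924e-04]
[[728. 284.]
 [720. 183.]
 [585. 195.]
 [590. 292.]]
-4.32643828450229
```

View pics/v2.png

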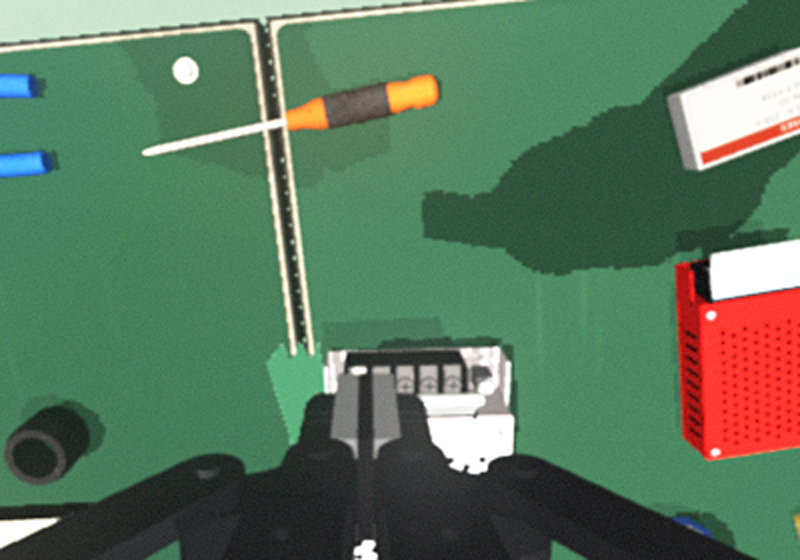

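The view shows three visible screws (full-image pixels): end screw (326,250) beside the trimmer (341,249), then (314.5,250.5) and (302.5,251). The guard's bead runs along row ~262 and ends at (342,261). The shut fingers sit above the supply. Now compute.

Run:
```python
from h import *
from scipy.optimize import brentq
d=load('w2')
S=[onz(d,*p,28) for p in((326,250),(314.5,250.5),(302.5,251))]
print(np.round(S,1), np.linalg.norm(S[0]-S[2]))
# front case corners at z? front edge of step: crop(507,347),(330,350) assume z~28
for p in((507,348),(328,351)): print(onz(d,p[0]/2+100,p[1]/2+60,28).round(1))
yaw=np.radians(-4.3);ex=np.array([np.cos(yaw),np.sin(yaw)]);ey=np.array([-ex[1],ex[0]])
O=S[0][:2]-ex*(-68)-ey*19.5; print('origin',O,'topcorner mean',(np.array([728+720+585+590,284+183+195+292])/4))
H=O-57.5*ex
e,r=ray(d,342.5,261)
f=lambda z:np.hypot((e+r*(z-e[2])/r[2])[:2]@ex-H@ex, z-40.5)-34
for a in np.arange(20,80,3):
  if f(a)*f(a+3)<0:
    z=brentq(f,a,a+3);p=e+r*(z-e[2])/r[2];u=(p[:2]-O);print('bead end',p,'local',u@ex,u@ey,'theta',np.arctan2(z-40.5,H@ex-p[:2]@ex))
print('H',H)
m=cv2.imread('pics/w2.png');m=m[235:275,240:370]
side=load('side2');q=proj(side,[*H,60]);print(q)
c=cv2.imread('pics/side2.png');x,y=q.astype(int)
c=c[max(0,y-50):y+50,max(0,x-70):x+70]
cv2.imwrite('pics/v3.png',np.vstack([cv2.resize(m,(780,240),interpolation=2),cv2.resize(c,(780,int(780*c.shape[0]/c.shape[1])),interpolation=2)[:340]]))
```

```text
[[576.  266.   28. ]
 [575.5 253.5  28. ]
 [574.9 240.5  28. ]] 25.51046156778485
[560.4 296.3  28. ]
[553.4 200.7  28. ]
origin [642.3474479  241.40804899] topcorner mean [655.75 238.5 ]
bead end [571.01258874 276.19188518  70.36961502] local -73.7421088130551 29.337327415722463 theta 1.07275117524854
H [585.00930272 245.71932578]
[273.5412025 204.8469402]
```

View pics/v3.png

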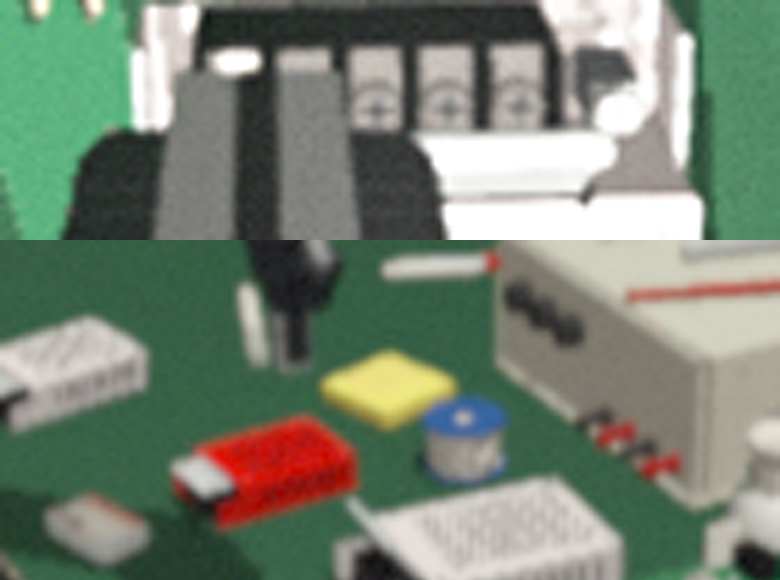

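Upper part: the three screws are sharp, and the end one is at full-image (326.3,252.2). The bead's left end is at (342,259.5). In the side view below, the bead end is at (265.8,200.7). I'll triangulate from those.

Run:
```python
from h import *
d=load('w2');s=load('side2');t=load('top0')
S=[onz(d,*p,28) for p in((326.3,252.2),(314.5,252.3),(302.7,252.7))]
print(np.round(S,1)); v=S[0]-S[2];print('row yaw',np.degrees(np.arctan2(-v[0],v[1])))
p,e=tri(d,(342,259.5),s,(265.8,200.7));print('bead end',p,e)
yaw=np.radians(-4);ex=np.array([np.cos(yaw),np.sin(yaw)]);ey=np.array([-ex[1],ex[0]])
O=S[0][:2]+68*ex-19.5*ey;H=O-57.5*ex;u=p[:2]-H
print('O',O,'H',H,'bead rel hinge',u@ex,u@ey,p[2]-40.5,'theta',np.arctan2(p[2]-40.5,-u@ex),np.hypot(p[2]-40.5,u@ex))
for q in((0,50),(0,-50)):
  for X,Z in((-55,40),(80,40),):
    w=O+X*ex+q[1]*ey;print(proj(t,[*w,Z]).round(1))
```

```text
[[578.6 266.1  28. ]
 [577.5 253.4  28. ]
 [576.9 240.5  28. ]]
row yaw -3.870322405346789
bead end [570.34524849 276.54769448  66.4304195 ] 1.636923039906277
O [645.0614397  241.93962792] H [587.70150681 245.95062516] bead rel hinge -19.448323015794504 29.31182502184058 25.930419502390947 theta 0.9272826703488903 32.41332941394109
[242.  190.9]
[246.7 147.6]
[275.7 193.8]
[279.6 150.3]
```

>>> play_rows:
  series:
    - [4,3,-20,0,0,0]
    - [4,3,-30,0,0,0]
    - [4,3,-30,0,0,0]
    - [4,3,-30,0,0,0]
    - [4,3,-20,0,0,0]
    - [4,2,-10,0,0,0]
    - [0,0,-3,0,0,0]
    - [0,0,0,0,0,0]
    - [4,0,0,0,0,0]
    - [4,0,0,0,0,0]
    - [4,0,0,0,0,0]
    - [4,0,0,0,0,0]
    - [2,0,0,0,0,0]
    - [0,0,0,0,0,0]
  gripper: 0

```text
clock: 4.13
position: [552.8, 242.0, 82.6]
ee_rot: [0.045, 0.999, 0.0, 0.0]
contact_force: [-0.3, -0.0, -1.2]
gripper_width: -0.4
grasp_force: 0.0
```

>>> play_rows:
  series:
    - [2,0,1,0,0,0]
    - [2,0,1,0,0,0]
    - [2,0,1,0,0,0]
    - [2,0,1,0,0,0]
    - [2,-0.5,0.8,0,0,0]
    - [2,0,0.7,0,0,0]
    - [2,0,0.6,0,0,0]
    - [2,-0.5,0.5,0,0,0]
    - [2,0,0.3,0,0,0]
    - [2,0,0.2,0,0,0]
    - [2,-0.5,0,0,0,0]
    - [2,0,0,0,0,0]
    - [2,0,0,0,0,0]
    - [0,0,0,0,0,0]

```text
clock: 5.3
position: [578.6, 240.4, 89.3]
ee_rot: [0.045, 0.999, -0.0, 0.0]
contact_force: [0.1, 0.0, 0.5]
gripper_width: 0.0
grasp_force: 0.0
```

Run:
```python
from h import *
s=snap('side','side3');st=read_state();print(st['clock'],st['position'],st['contact_force'])
c=cv2.imread('pics/side3.png')[170:250,235:335]
cv2.imwrite('pics/v4.png',cv2.resize(c,None,fx=6,fy=6,interpolation=2))
for th in (0.95,1.3,1.57,1.75):
  b=np.array([587.7,246])+(-34*np.cos(th))*np.array([.9976,-.07])+29.5*np.array([.07,.9976])
  print(th,((proj(s,[*b,40.5+34*np.sin(th)])-[235,170])*6).round())
```

```text
5.35 [578.43398792 240.44381795  89.30556565] [-0.1780792   0.73521266  0.39476898]
0.95 [185. 181.]
1.3 [202. 170.]
1.57 [215. 165.]
1.75 [225. 164.]
```

View pics/v4.png

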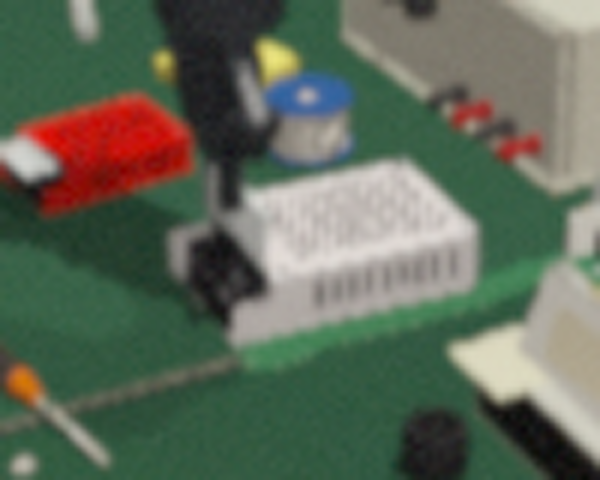

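The guard now stands about upright, with its panel at crop (245,215) behind the finger. I'll push a little more for margin.

>>> play_rows:
  series:
    - [1.5,0,0,0,0,0]
    - [1.5,0,0,0,0,0]
    - [1,0,0,0,0,0]
    - [0,0,0,0,0,0]
    - [0,0,0,0,0,0]
    - [0,0,0,0,0,0]

```text
clock: 5.85
position: [582.3, 240.5, 89.5]
ee_rot: [0.045, 0.999, 0.0, 0.0]
contact_force: [0.3, 0.1, -0.4]
gripper_width: 0.1
grasp_force: 0.0
```

>>> play_rows:
  series:
    - [1,0,0,0,0,0]
    - [1,0,0,0,0,0]
    - [0,0,0,0,0,0]
    - [0,0,0,0,0,0]

```text
clock: 6.18
position: [583.4, 240.4, 89.3]
ee_rot: [0.045, 0.999, -0.0, -0.001]
contact_force: [-3.9, 0.7, 2.2]
gripper_width: 0.0
grasp_force: 2.3
```

>>> play_rows:
  series:
    - [1,0,0,0,0,0]
    - [1,0,0,0,0,0]
    - [0,0,0,0,0,0]
    - [0,0,0,0,0,0]

```text
clock: 6.52
position: [583.7, 240.3, 89.3]
ee_rot: [0.045, 0.999, -0.001, -0.002]
contact_force: [-9.6, 2.1, 5.1]
gripper_width: 0.0
grasp_force: 5.0
```

At the stop, so the guard leans fully back. Retract and go to the pen.

>>> play_rows:
  series:
    - [-10,0,0,0,0,0]
    - [-20,0,0,0,0,0]
    - [-25,0,10,0,0,0]
    - [-15,0,25,0,0,0]
    - [-5,0,35,0,0,0]
    - [-5,-5,35,0,0,0]
    - [-5,-10,35,0,0,0]
    - [-5,-20,30,0,0,0]
    - [-5,-30,20,0,0,0]
    - [-5,-36,10,0,0,0]
    - [-5,-36,5,0,0,0]
    - [-5,-36,5,0,0,0]
    - [-5,-36,0,0,0,0]
    - [-5,-36,0,0,0,0]
    - [-5,-36,0,0,0,0]
    - [-5,-36,0,0,0,0]
    - [-5,-36,0,0,0,0]
    - [-5,-36,0,0,0,0]
    - [-5,-36,0,0,0,0]
    - [-5,-36,0,0,0,0]
  gripper: 1

```text
clock: 8.18
position: [435.9, -222.6, 299.9]
ee_rot: [0.045, 0.999, -0.001, 0.002]
contact_force: [0.0, -0.5, 0.3]
gripper_width: 85.4
grasp_force: 0.0
```

>>> play_rows:
  series:
    - [0,-25,0,0,0,0]
    - [0,-10,0,0,0,0]
    - [0,0,0,0,0,0]
    - [0,0,0,0,0,0]

```text
clock: 8.52
position: [436.2, -255.8, 299.3]
ee_rot: [0.046, 0.999, -0.0, 0.0]
contact_force: [-0.4, -0.4, -0.1]
gripper_width: 85.7
grasp_force: 0.0
```

Run:
```python
from h import *
w=snap('wrist','w5');s=snap('side','side5');t=snap('top','top5');st=read_state();print(st['clock'],st['position'],st['ee_rot'])
out=[]
for f,d in(('w5',w),('side5',s),('top5',t)):
  q=proj(d,[545,-250,90]).astype(int);h=65 if f=='w5' else 33
  x0,y0=max(0,q[0]-h),max(0,q[1]-h);print(f,x0,y0,390/(2*h))
  c=cv2.imread('pics/%s.png'%f)[y0:y0+2*h,x0:x0+2*h];out.append(cv2.resize(c,(390,390),interpolation=2))
g=cv2.imread('pics/side5.png')[165:230,240:305]
out.append(cv2.resize(g,(390,390),interpolation=2))
cv2.imwrite('pics/v5.png',cv2.resize(np.vstack([np.hstack(out[:2]),np.hstack(out[2:])]),(600,600)))
```

```text
8.6667 [ 436.40768071 -254.58628756  299.57988051] [ 4.43501543e-02  9.99015989e-01 -5.21944246e-05  3.40137536e-04]
w5 230 217 3.0
side5 310 243 5.909090909090909
top5 400 173 5.909090909090909
```

View pics/v5.png

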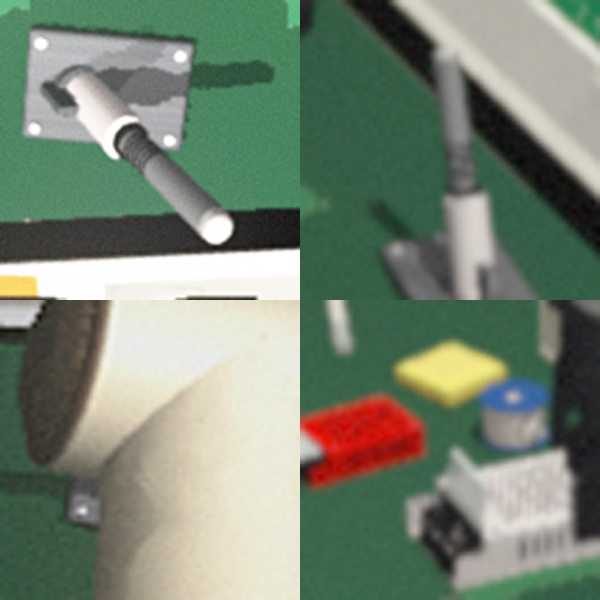

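Upper left (wrist): pen cap centre at full-image (324,315.4), tube rim centre (285,278). Upper right (side): cap (342,254), rim (345.6,284.8). Lower right: the guard stands leaning back. Now triangulate the pen axis.

Run:
```python
from h import *
w=load('w5');s=load('side5');t=load('top0')
A,e1=tri(w,(324,315.4),s,(342.1,254.0));B,e2=tri(w,(285,278.1),s,(345.6,284.8))
A2,e3=tri(w,(324,315.4),t,(432,199.3))
print('cap',A,e1,A2,e3,'rim',B,e2);v=A-B;print(np.linalg.norm(v),v/np.linalg.norm(v),np.degrees(np.arccos(v[2]/np.linalg.norm(v))))
# stand base holes (z=11) from wrist crop
P=np.array([onz(w,230+x/2.308,217+y/2.308,11) for x,y in((41,44),(180,56),(169,141),(34,129))]);print(P.round(1),P.mean(0))
print(proj(t,A),proj(t,B))
```

```text
cap [ 553.86747266 -224.47593151  146.12414085] 0.002977288140884553 [ 552.675967   -225.39861568  149.29556964] 2.0659022783548933 rim [ 546.08659805 -261.96799626   71.95460735] 2.758245482612702
83.47045362769111 [0.09321711 0.4491657  0.88857231] 27.30561177219868
[[ 510.2 -310.3   11. ]
 [ 525.5 -227.7   11. ]
 [ 581.1 -238.5   11. ]
 [ 565.3 -321.3   11. ]] [ 545.5269282  -274.45182137   11.        ]
[430.9372529  199.38997172] [435.19336008 207.87601168]
```

Run:
```python
from h import *
u=np.array([.091,.447,.889]);u/=np.linalg.norm(u)
G=np.array([553.5,-224.8,147])-44*u
st=read_state();R0=R.from_quat(st['ee_rot'])
h=np.array([u[0],u[1],0]);h/=np.linalg.norm(h)
z=-u;y=h-(h@z)*z;y/=np.linalg.norm(y);x=np.cross(y,z)
Rt=R.from_matrix(np.c_[x,y,z]);rv=(Rt*R0.inv()).as_rotvec()
T=G+6*u;print('G',G,'T',T,'rv6',np.degrees(rv)/6,'stand delta',T+75*u-st['position'],'back75',-75*u, Rt.as_quat())
```

```text
G [ 549.49281503 -244.48364487  107.85288525] T [ 550.03924934 -241.79951148  113.19112817] rv6 [-4.48057957  0.65976133 -1.05194864] stand delta [ 120.46199756   46.33844348 -119.66071583] back75 [ -6.83042893 -33.5516674  -66.7280365 ] [ 0.09744541  0.96713906 -0.23364976 -0.0235417 ]
```

>>> play_rows:
  series:
    - [12,4.6,-8,-0.448,0.066,-0.105]
    - [12,4.6,-8,-0.448,0.066,-0.105]
    - [12,4.6,-8,-0.448,0.066,-0.105]
    - [12,4.6,-8,-0.448,0.066,-0.105]
    - [12,4.6,-8,-0.448,0.066,-0.105]
    - [12,4.6,-8,-0.448,0.066,-0.105]
    - [12,4.6,-8,-0.448,0.066,-0.105]
    - [12,4.6,-8,-0.448,0.066,-0.105]
    - [12,4.6,-8,-0.448,0.066,-0.105]
    - [12.4,4.9,-8,-0.448,0.066,-0.105]
    - [0,0,-20,0,0,0]
    - [0,0,-20,0,0,0]
    - [0,0,0,0,0,0]
    - [0,0,0,0,0,0]
  gripper: 1

```text
clock: 9.83
position: [556.5, -208.3, 179.1]
ee_rot: [0.097, 0.967, -0.234, -0.024]
contact_force: [-0.4, 0.6, 0.5]
gripper_width: 85.5
grasp_force: 0.0
```

Run:
```python
from h import *
w=snap('wrist','w6');s=snap('side','side6');st=read_state();print(st['clock'],st['position'],st['ee_rot'])
print(np.array([550.04,-241.8,113.19])-st['position'])
for P in([553.5,-224.8,147],[546.1,-262,72]): print(proj(w,P),proj(s,P))
cv2.imwrite('pics/v6.png',np.hstack([cv2.resize(cv2.imread('pics/w6.png'),(400,300)),cv2.resize(cv2.imread('pics/side6.png')[200:320,270:430],(400,300),interpolation=2)]))
```

```text
9.9333 [ 557.52985773 -208.70060337  180.90225908] [ 0.09779718  0.96715332 -0.2335633  -0.02232369]
[ -7.48985773 -33.09939663 -67.71225908]
[280.9105768  255.32771317] [342.07134889 253.82975237]
[282.12685365 214.15505688] [346.05779038 284.53625903]
```

View pics/v6.png

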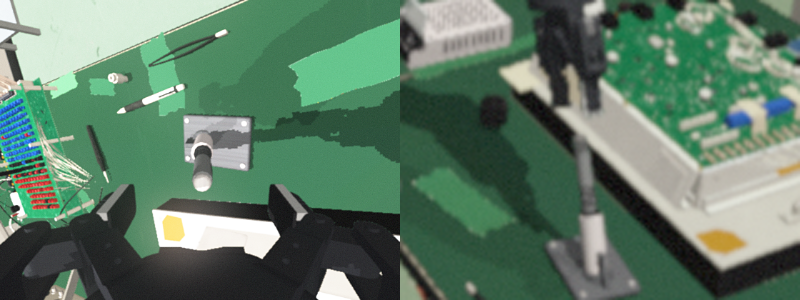

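The pen is centred between the open fingers: cap at (283,258), predicted (281,255). Descend along the axis, then close.

>>> play_rows:
  series:
    - [-0.7,-3.3,-6.7,0,0,0]
    - [-0.7,-3.3,-6.7,0,0,0]
    - [-0.7,-3.3,-6.7,0,0,0]
    - [-0.7,-3.3,-6.7,0,0,0]
    - [-0.7,-3.3,-6.7,0,0,0]
    - [-0.7,-3.3,-6.7,0,0,0]
    - [-0.6,-3.3,-6.7,0,0,0]
    - [-0.6,-3.3,-6.7,0,0,0]
    - [-0.6,-3.4,-6.7,0,0,0]
    - [-0.6,-3.4,-6.7,0,0,0]
    - [0,0,0,0,0,0]
    - [0,0,0,0,0,0]
    - [0,0,0,0,0,0]

```text
clock: 11.02
position: [550.3, -242.4, 112.6]
ee_rot: [0.098, 0.967, -0.234, -0.023]
contact_force: [0.1, 0.9, -0.4]
gripper_width: 84.9
grasp_force: 0.0
```

>>> play_rows:
  series:
    - [0,0,0,0,0,0]
    - [0,0,0,0,0,0]
    - [0,0,0,0,0,0]
    - [0,0,0,0,0,0]
    - [0,0,0,0,0,0]
    - [0,0,0,0,0,0]
    - [0,0,0,0,0,0]
    - [0,0,0,0,0,0]
    - [0,0,0,0,0,0]
    - [0,0,0,0,0,0]
  gripper: 0

```text
clock: 11.85
position: [550.3, -242.1, 112.6]
ee_rot: [0.098, 0.967, -0.233, -0.023]
contact_force: [-0.5, 3.6, 2.1]
gripper_width: 14.6
grasp_force: 58.3
```

>>> play_rows:
  series:
    - [0.4,2.2,4.4,0,0,0]
    - [0.9,4.5,8.9,0,0,0]
    - [0.9,4.5,8.9,0,0,0]
    - [0.9,4.5,8.9,0,0,0]
    - [0.9,4.5,8.9,0,0,0]
    - [0.9,4.5,8.9,0,0,0]
    - [0.9,4.5,8.9,0,0,0]
    - [0.9,4.5,8.9,0,0,0]
    - [0.9,4.5,8.9,0,0,0]
    - [0.9,4.5,8.9,0,0,0]
    - [0.9,4.5,8.9,0,0,0]
    - [0,0,15,0,0,0]
    - [0,0,25,0,0,0]
    - [0,0,20,0,0,0]
    - [0,0,0,0,0,0]
    - [0,0,0,0,0,0]
    - [0,0,0,0,0,0]

```text
clock: 13.27
position: [558.9, -195.1, 265.4]
ee_rot: [0.098, 0.967, -0.233, -0.024]
contact_force: [0.8, -0.2, -1.2]
gripper_width: 14.3
grasp_force: 58.4
```

>>> play_rows:
  series:
    - [0,15,0,0.448,-0.066,0.105]
    - [1,25,0,0.448,-0.066,0.105]
    - [1,33,0,0.448,-0.066,0.105]
    - [1,33,0,0.448,-0.066,0.105]
    - [1,33,0,0.448,-0.066,0.105]
    - [1,33,0,0.448,-0.066,0.105]
    - [1,33,0,0.448,-0.066,0.105]
    - [1,33,0,0.448,-0.066,0.105]
    - [1,33,0,0.448,-0.066,0.105]
    - [1,33,0,0.448,-0.066,0.105]
    - [1,33,0,0,0,0]
    - [2,33,0,0,0,0]
    - [2,33,-8,0,0,0]
    - [2,33,-15,0,0,0]
    - [2,20,-15,0,0,0]
    - [2,5,-15,0,0,0]
    - [0,0,-7,0,0,0]
    - [0,0,0,0,0,0]
    - [0,0,0,0,0,0]

```text
clock: 14.85
position: [579.1, 264.9, 205.1]
ee_rot: [0.045, 0.999, -0.001, -0.001]
contact_force: [-0.0, -0.6, 0.2]
gripper_width: 14.6
grasp_force: 58.5
```

Run:
```python
from h import *
w=snap('wrist','w7');s=snap('side','side7');st=read_state();print(st['clock'],st['position'],st['ee_rot'])
p=np.array(st['position']);z=R.from_quat(st['ee_rot']).apply([0,0,1])
for L in (46,98,110):print(L,proj(w,p+z*L).round(1),proj(s,p+z*L).round(1))
print('screw',proj(w,[578.6,266.1,28]),proj(s,[578.6,266.1,28]))
a=cv2.imread('pics/w7.png')[150:290,190:330];b=cv2.imread('pics/side7.png');q=proj(s,p+z*80).astype(int);x0,y0=q[0]-45,q[1]-45;print(x0,y0)
cv2.imwrite('pics/v7.png',np.hstack([cv2.resize(a,(400,400),interpolation=2),cv2.resize(b[y0:y0+90,x0:x0+90],(400,400),interpolation=2)]))
```

```text
14.95 [579.82904695 265.06024615 206.84766815] [4.55389926e-02 9.98962331e-01 2.81001880e-04 6.17952166e-04]
46 [281.9 250.3] [269.2 177.5]
98 [282.2 223.2] [269.5 190.8]
110 [282.3 218.6] [269.6 193.8]
screw [283.319802  197.5258865] [269.58252122 210.58647535]
224 141
```

View pics/v7.png

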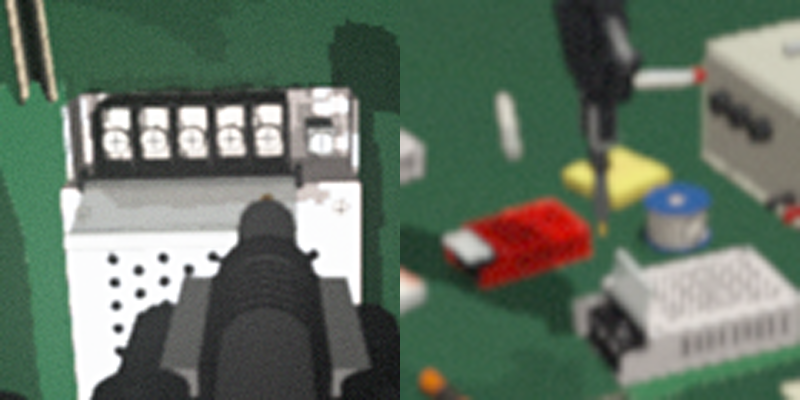

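Wrist view: screw at (283.1,199.4), tip at (283.1,218.6). Side view: tip at (269.5,193.4). Both agree with the prediction, so the pen is upright and the tip lies 110 mm ahead of the TCP. Lower to just above the screw.

>>> play_rows:
  series:
    - [0.7,1.2,-6,0,0,0]
    - [0,0,-8,0,0,0]
    - [0,0,-8,0,0,0]
    - [0,0,-8,0,0,0]
    - [0,0,-8,0,0,0]
    - [0,0,-8,0,0,0]
    - [0,0,-6,0,0,0]
    - [0,0,-5,0,0,0]
    - [0,0,-3,0,0,0]
    - [0,0,0,0,0,0]
    - [0,0,0,0,0,0]
    - [0,0,0,0,0,0]

```text
clock: 15.95
position: [580.4, 267.1, 146.3]
ee_rot: [0.045, 0.999, 0.0, 0.0]
contact_force: [0.8, -0.3, -0.4]
gripper_width: 14.5
grasp_force: 58.5
```

Run:
```python
from h import *
S=[]
for i in range(6):
  w=snap('wrist','w8');st=read_state();S.append(np.r_[st['position'],st['contact_force']])
s=snap('side','side8');print(np.mean(S,0).round(2),np.std(S,0).round(2))
p=np.mean(S,0)[:3]
print(proj(w,p-[0,0,110]),'screw',proj(w,[580.2,266.2,28]),proj(s,p-[0,0,110]),proj(s,[580.2,266.2,28]))
a=cv2.imread('pics/w8.png')[170:270,220:340];b=cv2.imread('pics/side8.png')[175:235,235:307]
cv2.imwrite('pics/v8.png',np.hstack([cv2.resize(a,(400,333),interpolation=2),cv2.resize(b,(400,333),interpolation=2)]))
```

```text
[ 5.8026e+02  2.6710e+02  1.4625e+02 -5.0000e-02 -3.1000e-01 -6.4000e-01] [0.07 0.05 0.11 0.52 0.47 0.55]
[281.6058086 216.8682725] screw [280.49150292 214.02583591] [269.81955371 208.38047788] [269.96437571 210.46980339]
```

View pics/v8.png

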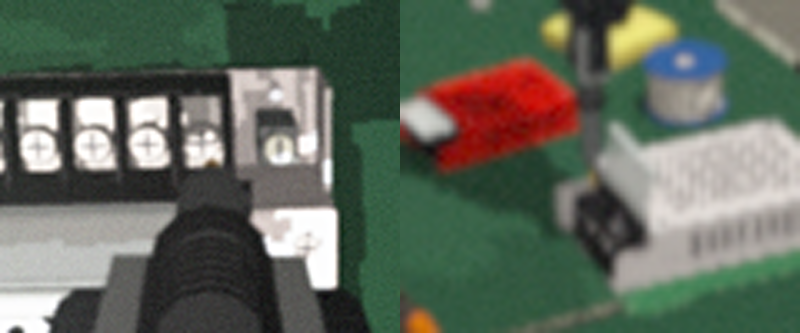

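The screw is at (280.6,213.5) and the brass tip at (283.9,218.6), which is about 2.3 mm too far left (+y) and ~1 mm too far back. Correct that and lower into first contact.

>>> play_rows:
  series:
    - [-0.5,-1.1,0,0,0,0]
    - [-0.5,-1.1,0,0,0,0]
    - [0,0,-2,0,0,0]
    - [0,0,-2,0,0,0]
    - [0,0,-2,0,0,0]
    - [0,0,-1,0,0,0]
    - [0,0,-1,0,0,0]
    - [0,0,-1,0,0,0]
    - [0,0,-1,0,0,0]
    - [0,0,0,0,0,0]
    - [0,0,0,0,0,0]

```text
clock: 17.22
position: [579.1, 264.8, 135.8]
ee_rot: [0.045, 0.999, -0.0, 0.0]
contact_force: [-0.0, 0.2, -0.6]
gripper_width: 14.5
grasp_force: 58.5
```

```bash
cat > f.py <<'E'
from h import *
S=[]
for i in range(10):
  w=snap('wrist','w9');st=read_state();S.append(np.r_[st['position'],st['contact_force']])
print(st['clock'],np.mean(S,0).round(2))
E
python3 - <<'E'
from f import *
im=cv2.cvtColor(cv2.imread('pics/w9.png'),cv2.COLOR_BGR2HSV)[195:235,265:305]
m=cv2.inRange(im,(8,110,70),(28,255,255));y,x=np.nonzero(m);print(len(x),(x+265).tolist(),(y+195).tolist())
p=np.mean(S,0)[:3]
print(proj(w,p-[0,0,110]),proj(w,[579.6,265,28]))
a=cv2.imread('pics/w9.png')[190:250,250:322]
cv2.imwrite('pics/v9.png',cv2.resize(a,(600,500),interpolation=2))
E
```

```text
17.7167 [ 5.7911e+02  2.6478e+02  1.3587e+02 -1.1000e-01 -1.8000e-01 -3.1000e-01]
3 [283, 284, 283] [218, 218, 219]
[281.60351332 216.84423694] [281.94116407 218.20646829]
```

View pics/v9.png

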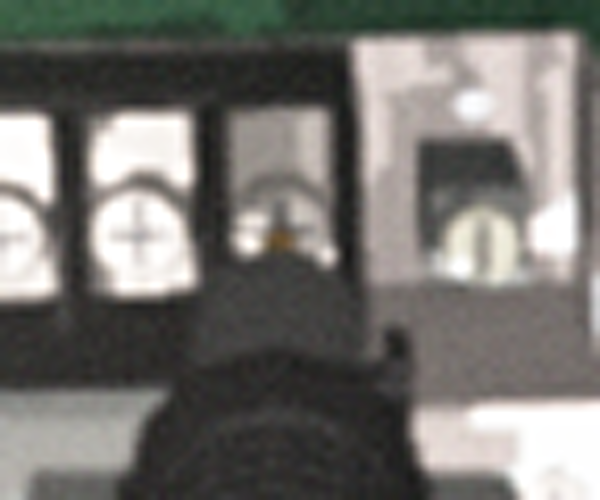

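The tip is over the middle of the end screw: brass at crop (281,238), screw cross at (283,232). No force yet, so keep lowering.

>>> play_rows:
  series:
    - [0,0,-1,0,0,0]
    - [0,0,-1,0,0,0]
    - [0,0,-1,0,0,0]
    - [0,0,0,0,0,0]
    - [0,0,0,0,0,0]

```text
clock: 18.13
position: [579.2, 264.8, 133.0]
ee_rot: [0.045, 0.999, 0.0, 0.0]
contact_force: [-0.4, -0.1, 1.5]
gripper_width: 14.6
grasp_force: 58.6
```

```bash
python3 f.py
```

```text
18.6333 [ 5.7921e+02  2.6484e+02  1.3295e+02 -7.0000e-02  2.0000e-02  1.0400e+00]
```

>>> play_rows:
  series:
    - [0,0,-1,0,0,0]
    - [0,0,-1,0,0,0]
    - [0,0,-1,0,0,0]
    - [0,0,0,0,0,0]
    - [0,0,0,0,0,0]

```text
clock: 19.05
position: [579.2, 264.9, 129.9]
ee_rot: [0.045, 0.999, 0.0, 0.0]
contact_force: [0.2, -0.6, 2.6]
gripper_width: 14.2
grasp_force: 58.6
```

Run:
```python
from f import *
a=cv2.imread('pics/w9.png')[190:250,250:322]
cv2.imwrite('pics/v10.png',cv2.resize(a,(600,500),interpolation=2))
```

```text
19.55 [5.7917e+02 2.6484e+02 1.2991e+02 1.2000e-01 4.0000e-02 2.2700e+00]
```

View pics/v10.png

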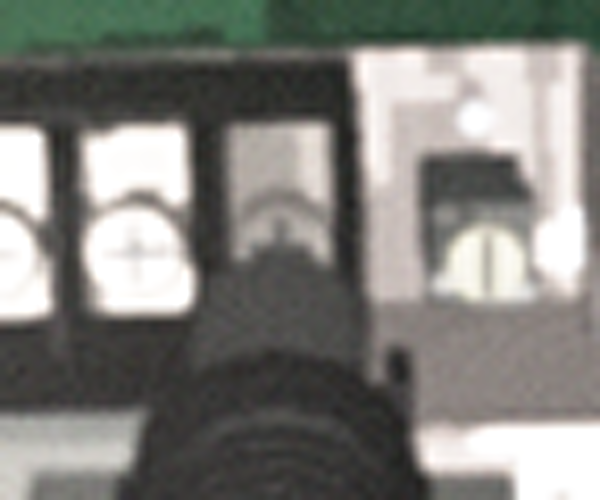

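The pen stands centred in the end bay. The force is about 2.5 N, so the tip is roughly half way in.

```bash
python3 -c "
from bench import job_done
print(job_done())"
```

```text
the job is handed in; nothing more can be done
None
```

The job is handed in: the guard is pushed back to its stop, and the gripper is holding the pen upright on the end screw by the trimmer at about 2.5 N, with the tip roughly half way in by the force reading; no verdict came back.

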